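Sort left- and right-hand relay brackets out of their packing crate

ROBOT

A 6-joint arm with a two-finger parallel gripper is mounted at the origin on the work surface. World frame = base frame: x ahead of the robot, y to its left, z up, the work surface at z = 0. Lengths are in m, angles in degrees, forces in N, time in s.
With the tool pointing down it reaches from about 0.4 to 0.825 m from the base axis. Payload 7 kg.
Tool frame: the origin (TCP) lies on the front face of the gripper's body, between the roots of the fingers; the fingertips stand 66 mm ahead of it and the grasp point (between the pads) lies 47 mm ahead of it; z points along the fingers, y is the line along which they close (so a half turn about z gives the same grasp; the last joint's range is limited). The gripper opens to 88 mm and grips with 3 to 60 N. Pads are 19 mm wide; open, the fingers measure 130 mm over their backs; the gripper's body (78 mm by 193 mm) begins 47 mm behind the grasp point.
Start: joints at [93.684, 20.546, 0.682, 0, -70.136, -16.507], TCP at [0.15, 0.658, 0.292] pointing down, gripper open.
Joint ranges: [-176.03, 176.03], [-82.01, 121.73], [-58.28, 71.71], [-173.87, 95.51], [-174.79, -0.11], [-173.66, 173.66]. Speed limits (degrees/s): [136.94, 136.94, 172.46, 180, 180, 180].

INTERFACE

Orientations are given as [roll, pitch, yaw] about the fixed x, y, z axes, in that order (R = Rz(yaw) Ry(pitch) Rx(roll)).
In Python, from plant import ctrl gives the robot as it stands.
- The arm moves only by the tool send_rows, never from a script. Its argument "deltas" is a list of rows, each a list of 2 entries, a list of its own where there are three numbers: the shift along the tool's x, y, z each as a share of 800 mm, from -1 to 1, then the turn about the tool's z as a share of 90 degrees, from -1 to 1. A call has exactly 5 rows; each row is the pose to reach, as a shift and turn from the pose commanded when the call began, along the tool's axes at that moment; what a row does not reach only later rows make up. A row lasts 1/12 s, in which the tool goes at most 41.7 mm and 7.16 degrees, less where a joint would pass 70% of its speed; a pose out of reach is approached as far as the arm can. A call with a number of a shift or a turn outside -1 to 1 is refused whole. A call with a gripper value outside its range is refused whole. "gripper" is the opening, from 0 (shut) to 1 (fully open), set as the call begins (left out, the last holds). The fingers move at their own pace and stop on an object; the grip force is fixed at half the most. Time passes only in rows, so rows that repeat a pose let the fingers close, or fill a call up. It gives the time, the measured TCP pose, the force, the opening and the grip force at its end, in the units of the state.
- ctrl.get_obs(): the state, without advancing time (a new reading comes with each control period).
- ctrl.snapshot(name): name is "scene" or "top"; returns a dict with "color" (420x560x3 uint8, red, green, blue), "vertical_fov" (degrees; the focal length in pixels is half the picture's height over the tangent of half this angle, whatever the lens; pixels are square), "cx", "cy" (the principal point, pixels), "rvec" (rotation vector, rad) and "tvec" (3), from world to camera coordinates, as OpenCV has them. Camera axes: x right, y down, z forward; pixel columns grow to the right and rows downward; lengths in m; the calibration is good to about 2 mm. A picture is of the moment at which its call begins. There is no depth.
- ctrl.close_job(): hands the job in; it is judged then, once.
Trained networks look in a picture, given as the dict that the camera call returned (one of the last four; its "shot" number tells which), for a name from the list of things; names that differ only in an ending like _2 or _b are one class to them, and where a whole thing is asked for, a point or a joint stands for the part that bears it (a point fixed in the world has none). Each returns a list of dicts, best first, with "conf" (0 to 1); they miss things now and then, are a little off and sometimes report something else, mostly with a low value. They report only what shows in the picture. A call takes as long as a camera call. They do not tell look-alikes from the thing itself.
- ctrl.boxes_of(picture, thing): "xy" ([column, row] as shares, 0 to 1, of the picture: columns of its width, rows of its height, amid what is visible of it).
- ctrl.cut_out(picture, thing): "pixels" (420x560 bool, what is visible of it) and "xy" ([column, row] as shares, 0 to 1, of the picture: columns of its width, rows of its height, amid what is visible of it).
The state is a dict: "clock": time; "joint_pos": joint angles; "qvel": joint speeds; "tau": joint torques, N m; "tool_pos": TCP position; "orientation": TCP orientation; "force": force on the tool from outside, world axes, zero at the start; "moment": the same for the moment, N m; "opening": finger opening in m; "gripper_force": force on a finger pad.
Only numpy, scipy, OpenCV 4.12 (cv2) and the standard library are available. Lean on these libraries where they do the work, as an engineer would, in place of code of your own. Each camera call takes 0.05 s, during which the arm holds its last target. There are 200 camera calls.

TASK

The shallow cardboard crate holds three relay brackets packed tight together, left-hand and right-hand ones mixed and facing either way. Lift them out one at a time and stand every left-hand bracket in the blue tray and every right-hand one in the orange tray, each upright with its whole foot flat on the tray floor: set them down, do not drop them. A bracket is left-hand if, standing upright and seen along its web towards the end with the red flange, the flange points left; do not disturb the screwdriver, panel meter and terminal block.

Things in the scene. Friction and masses are not known exactly. Their poses are not given: they have to be found in the camera images.
- left_bracket_a: Left-hand bracket, 0.13 to 0.23 kg, standing upright. Black foot 84 (x) x 48 (y) x 6 mm, origin at the centre of its underside, z up. Aluminium web on the foot's centre line, 10 mm thick in y, 84 long, top at z 60: pinch it from above at mid-length. Red flange at the +x end only (x 32 to 42), from the web to y = +23, top at z 45: it points left when looking along +x.
- left_bracket_b: Left-hand bracket, 0.13 to 0.23 kg, standing upright. Black foot 84 (x) x 48 (y) x 6 mm, origin at the centre of its underside, z up. Aluminium web on the foot's centre line, 10 mm thick in y, 84 long, top at z 60: pinch it from above at mid-length. Red flange at the +x end only (x 32 to 42), from the web to y = +23, top at z 45: it points left when looking along +x.
- right_bracket: Right-hand bracket, 0.13 to 0.23 kg, standing upright. Black foot 84 (x) x 48 (y) x 6 mm, origin at the centre of its underside, z up. Aluminium web on the foot's centre line, 10 mm thick in y, 84 long, top at z 60: pinch it from above at mid-length. Red flange at the +x end only (x 32 to 42), from the web to y = -23, top at z 45: it points right when looking along +x.
- crate: Shallow cardboard-brown crate, fixed: outside 97 (x) x 157 (y) x 25 mm high, walls and floor 5 mm; origin at the centre of its underside, z up. The brackets stand in it side by side along y, in any order, webs along its x, facing +x or -x, 48.8 mm apart, feet within 1 mm of each other and within 2 mm of the walls. Between webs 38 mm are free: enter with the gripper only partly open.
- left_tray: Blue open tray for left-hand brackets, fixed to the bench: outside 130 (x) x 170 (y) x 30 mm high, walls and floor 5 mm, so 120 x 160 mm inside. Origin at the centre of its underside; z up.
- right_tray: Orange open tray for right-hand brackets, fixed to the bench: outside 130 (x) x 170 (y) x 30 mm high, walls and floor 5 mm, so 120 x 160 mm inside. Origin at the centre of its underside; z up.
- screwdriver: Bystander: red-handled screwdriver, 190 mm long, lying on the bench beyond the crate, along its x axis; not to be disturbed.
- panel_meter: Bystander: black square panel meter lying dial up, 96 x 96 mm, 58 mm high, origin at the centre of its underside; not to be disturbed.
- terminal_block: Bystander: black terminal block 60 x 110 mm, 38 mm high, with a row of steel tabs, origin at the centre of its underside; not to be disturbed.
Not all that is in view belongs to the job. What is shaped like the left_bracket_a but green, purple or turquoise is not meant.

How it is judged:
By the outcome, as a careful person would: the job done as asked, in the order asked, and still so for the second after the job is handed in, with the robot touching nothing.
It also fails if it takes over 72 s, if anything falls off the work surface, if the arm or the gripper's body presses on something with over 40 N, if the wrist force passes 120 N, or if a joint passes its speed limit or range.

## Working session

There is one attempt and no reset: what is moved stays moved. The work goes in short steps, Python scripts to look and compute and a tool call to move; the robot and the scene stay as the last step left them, time stands still between calls to the robot, and variables do not carry over. Pictures are saved under pics/ and viewed, at most 10 in all, crops included, and the job is handed in when it is done.

Besides the shell and the picture viewer there is one more tool, called after ">>>" as name([rows], argument=value, ...), one row to a line, values as JSON. send_rows: Moves the arm, as the interface text tells. Shift numbers are shares of 800 mm and turn numbers shares of 90 degrees, none past 1 either way. Its arguments: {"type":"object","properties":{"deltas":{"type":"array","items":{"type":"array"}},"gripper":{"type":"number"}},"required":["deltas"]}

```bash
mkdir -p pics; cat > h.py <<'E'
import numpy as np, cv2
from plant import ctrl
def cam(p):
    f=210/np.tan(np.radians(p["vertical_fov"])/2)
    K=np.array([[f,0,p["cx"]],[0,f,p["cy"]],[0,0,1.]])
    R=cv2.Rodrigues(np.array(p["rvec"],float))[0]
    return K,R,np.array(p["tvec"],float).ravel()
def w(p,u,v,z):
    K,R,t=cam(p); d=R.T@np.linalg.inv(K)@[u,v,1]; c=-R.T@t
    return c+d*(z-c[2])/d[2]
def px(p,X):
    K,R,t=cam(p); q=K@(R@np.array(X,float)+t); return q[:2]/q[2]
E
python3 - <<'E'
from h import *
import pickle
for n in ("scene","top"):
    p=ctrl.snapshot(n); cv2.imwrite(f"pics/{n}0.png",p["color"][:,:,::-1])
    pickle.dump(p,open(n+"0.pkl","wb"))
    K,R,t=cam(p);print(n,K[0,0],-R.T@t)
    for th in ("left_bracket_a","right_bracket","crate","left_tray","right_tray","screwdriver","panel_meter","terminal_block"):
        for b in ctrl.boxes_of(p,th): 
            u,v=b["xy"][0]*560,b["xy"][1]*420
            print(th,round(b["conf"],2),round(u),round(v),w(p,u,v,0.0).round(3)[:2])
print(ctrl.get_obs())
E
```

```text
scene 412.55438899687147 [ 1.069099   -0.5618685   0.57770844]
left_bracket_a 0.9 199 196 [ 0.401 -0.016]
left_bracket_a 0.89 260 208 [0.549 0.042]
left_bracket_a 0.88 330 216 [0.695 0.123]
left_bracket_a 0.86 267 185 [0.498 0.129]
left_bracket_a 0.76 238 212 [ 0.519 -0.002]
right_bracket 0.87 218 223 [ 0.515 -0.064]
crate 0.9 235 238 [ 0.579 -0.078]
crate 0.43 237 214 [ 0.522 -0.011]
left_tray 0.64 300 155 [0.469 0.315]
right_tray 0.95 129 280 [ 0.507 -0.296]
screwdriver 0.93 384 203 [0.768 0.25 ]
panel_meter 0.76 322 268 [ 0.776 -0.035]
terminal_block 0.81 214 337 [ 0.727 -0.286]
top 400.7831633517055 [0.4262311  0.00753742 1.04861485]
left_bracket_a 0.83 256 176 [0.717 0.088]
left_bracket_a 0.82 305 231 [ 0.566 -0.04 ]
left_bracket_a 0.76 240 254 [0.506 0.13 ]
left_bracket_a 0.72 310 283 [ 0.431 -0.05 ]
left_bracket_a 0.64 291 226 [ 0.58  -0.003]
right_bracket 0.79 326 233 [ 0.561 -0.096]
crate 0.69 316 248 [ 0.52  -0.069]
right_tray 0.61 405 244 [ 0.528 -0.302]
screwdriver 0.62 204 154 [0.781 0.232]
panel_meter 0.91 311 147 [ 0.798 -0.059]
terminal_block 0.97 397 166 [ 0.741 -0.292]
{'clock': 0.9, 'joint_pos': array([ 9.36839381e+01,  2.05444931e+01,  6.83209581e-01, -6.24509414e-04,
       -7.01358815e+01, -1.65065405e+01]), 'qvel': array([-0.05763682, -0.00483437,  0.03560878, -0.02813952,  0.05516619,
        0.01620687]), 'tau': array([-7.95472024e-04, -5.82358468e+01,  2.93305993e+01,  7.00188205e+00,
        1.26561019e-02, -1.07170985e-05]), 'tool_pos': array([0.14981872, 0.65814733, 0.29218989]), 'orientation': array([-1.79997449e+02,  1.36864866e-03, -1.28228146e+01]), 'force': array([0.51434493, 0.69113201, 0.85545429]), 'moment': array([-0.04784504,  0.03721528,  0.01533704]), 'gripper_force': 0.0, 'opening': 0.08752800412432872}
```

View pics/scene0.png

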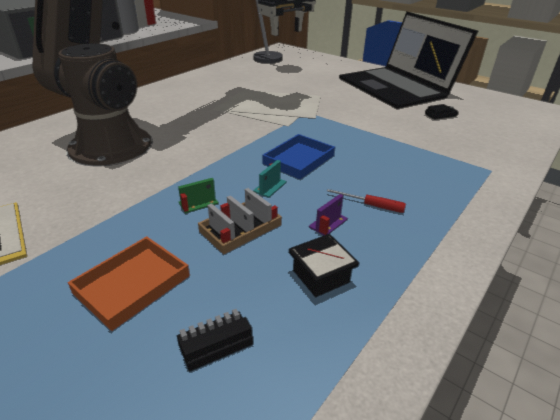

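View pics/top0.png

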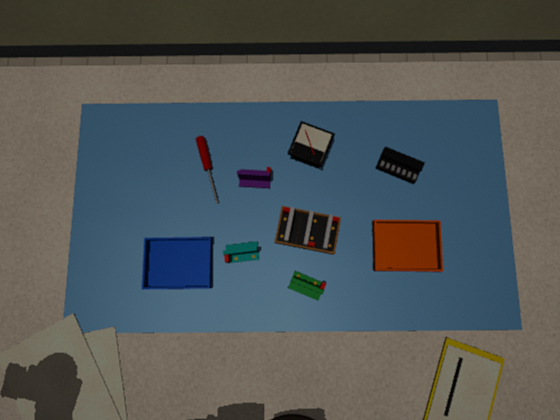

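The candidates in the top view are the three grey brackets in the crate at about (288,225), (308,229) and (328,232). The look-alikes are turquoise (241,252), purple (255,178) and green (308,285). By the description I want the grey ones in the brown crate, so I'll check them in a close crop.

```bash
python3 - <<'E'
from h import *
import pickle
p=pickle.load(open("top0.pkl","rb")); s=pickle.load(open("scene0.pkl","rb"))
a=cv2.resize(p["color"][195:265,262:352],None,fx=6,fy=6,interpolation=cv2.INTER_CUBIC)
b=cv2.resize(s["color"][180:250,190:290],None,fx=5.4,fy=5.4,interpolation=cv2.INTER_CUBIC)
b=cv2.resize(b,(540,378)); a=cv2.resize(a,(540,420))[:, :]
cv2.imwrite("pics/crop.png",cv2.resize(np.vstack([a,b]),None,fx=.75,fy=.75)[:,:,::-1])
hsv=cv2.cvtColor(p["color"],cv2.COLOR_RGB2HSV)
def rect(m,z,n):
    m=m.astype(np.uint8); k,l,st,c=cv2.connectedComponentsWithStats(m)
    i=1+np.argmax(st[1:,4]); v,u=np.nonzero(l==i)
    P=np.array([w(p,x,y,z)[:2] for x,y in zip(u,v)],np.float32)
    print(n,st[i],cv2.minAreaRect(P))
H,S,V=[hsv[...,i].astype(int) for i in range(3)]
print(hsv[263,178],hsv[245,405],hsv[250,300], hsv[243,290],hsv[150,400])
rect((H>108)&(H<128)&(S>190),.03,"blue")
rect((H<12)&(S>180)&(np.arange(560)>365),.03,"orange")
E
```

```text
[110 220 108] [ 10 255 124] [103 107 124] [ 14 159  64] [103 121 105]
blue [ 142  237   70   52 3460] ((0.4838809370994568, 0.28570663928985596), (0.12746314704418182, 0.17306002974510193), 0.5888181328773499)
orange [ 373  220   70   51 3427] ((0.524431049823761, -0.2979733645915985), (0.17389976978302002, 0.12734584510326385), 89.54725646972656)
```

View pics/crop.png

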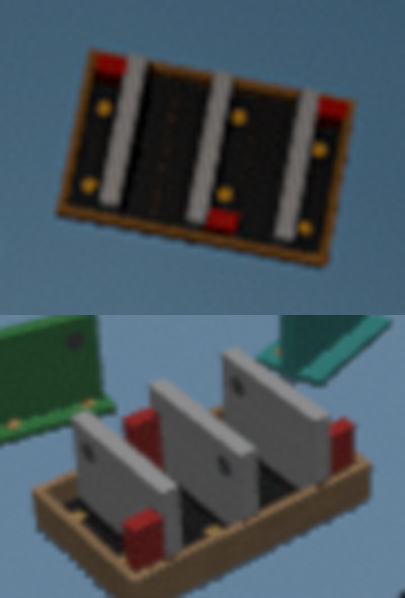

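Reading the crop (image up is +x, image left is +y):
- **Bracket at (288,225):** flange at the +x end pointing +y, so left-hand.
- **Bracket at (308,229):** flange at the -x end pointing -y, so left-hand.
- **Bracket at (328,232):** flange at the +x end pointing -y, so right-hand.

Next I'll fit the crate pose.

```bash
cat >> h.py <<'E'
def box(x0,x1,y0,y1,z0,z1): return np.array([[x,y,z] for x in(x0,x1) for y in(y0,y1) for z in(z0,z1)])
def place(P,q):
    c,s=np.cos(q[2]),np.sin(q[2]); return np.c_[q[0]+c*P[:,0]-s*P[:,1],q[1]+s*P[:,0]+c*P[:,1],P[:,2]]
def sil(p,boxes,q,o,size,k=8):
    K,R,t=cam(p); m=np.zeros((size[1]*k,size[0]*k),np.uint8)
    for b in boxes:
        uv=cv2.projectPoints(place(b,q),cv2.Rodrigues(R)[0],t,K,None)[0][:,0]
        cv2.fillConvexPoly(m,cv2.convexHull(np.round(((uv-o+.5)*k)).astype(np.int32)),255)
    return cv2.resize(m,size,interpolation=cv2.INTER_AREA)/255.
E
python3 - <<'E'
from h import *
import pickle
from scipy.optimize import minimize
p=pickle.load(open("top0.pkl","rb"))
o=np.array([262,198]);W,Hh=92,66
c=p["color"][198:264,262:354].astype(int)
d=np.clip((c[...,2]-c[...,0])/ np.median((c[...,2]-c[...,0])),0,1)
m=1-d
sh=[box(-.0485,.0485,-.0785,.0785,0,.025)]
webs=[box(-.042,.042,y-.005,y+.005,.005,.065) for y in(-.0488,0,.0488)]
f=lambda q:np.abs(sil(p,sh+webs,q,o,(W,Hh))-m).sum()
best=min((minimize(f,[.56+dx,-.045,np.radians(y)],method="Nelder-Mead",options=dict(initial_simplex=np.array([[.56,-.045,np.radians(y)]]*4)+np.diag([.01,.01,.1,0])[:4,:3])) for dx in(0,) for y in(-15,-8,0)),key=lambda r:r.fun)
print("crate",best.x[:2],np.degrees(best.x[2]),best.fun)
# webs: grey bright pixels, both views
for nm in("top","scene"):
    p=pickle.load(open(nm+"0.pkl","rb")); c=p["color"].astype(int)
    g=((c.max(2)-c.min(2)<25)&(c.min(2)>90 if nm=="top" else c.min(2)>125))
    if nm=="scene": r=(slice(180,240),slice(200,285))
    else: r=(slice(198,264),slice(270,350))
    k,l,st,ce=cv2.connectedComponentsWithStats(g[r].astype(np.uint8))
    for i in range(1,k):
        if st[i,4]>40:
            v,u=np.nonzero(l==i); P=np.array([w(p,x+r[1].start,y+r[0].start,.065)[:2] for x,y in zip(u,v)],np.float32)
            print(nm,st[i],cv2.minAreaRect(P))
    for y in(.0488,0,-.0488):
        e=place(np.array([[-.042,y,.065],[.042,y,.065],[0,y,.065]]),best.x)
        print("model",e[2].round(4),[px(p,X).round(1) for X in e[:2]])
E
```

```text
crate [ 0.56758117 -0.04622885] -11.633074050878356 48.04785914365746
top [15  9  9 33 91] ((0.5770965218544006, 0.0019883746281266212), (0.006806694902479649, 0.08170957118272781), 78.2802734375)
top [34 13  9 33 89] ((0.567032516002655, -0.04578673839569092), (0.006772113032639027, 0.08153891563415527), 78.2153549194336)
top [54 17  8 32 83] ((0.5579386949539185, -0.09367039799690247), (0.006185560021549463, 0.07942690700292587), 78.36897277832031)
model [0.5774 0.0016 0.065 ] [array([285.9, 239.5]), array([292.4, 206.7])]
model [ 0.5676 -0.0462  0.065 ] [array([305.3, 243.3]), array([311.6, 210.4])]
model [ 0.5577 -0.094   0.065 ] [array([324.9, 247.2]), array([330.9, 214.1])]
scene [46  8 24 17 73] ((0.5746049284934998, 0.0038021188229322433), (0.0080411396920681, 0.07835399359464645), 78.66320037841797)
scene [28 16 24 18 83] ((0.5640425086021423, -0.04407892003655434), (0.007944339886307716, 0.08040402829647064), 78.00929260253906)
scene [ 9 24 23 19 83] ((0.5548074245452881, -0.09231375902891159), (0.007861996069550514, 0.07966155558824539), 78.19934844970703)
model [0.5774 0.0016 0.065 ] [array([246.3, 188.9]), array([269.8, 205.8])]
model [ 0.5676 -0.0462  0.065 ] [array([228.4, 196.5]), array([251.5, 214.4])]
model [ 0.5577 -0.094   0.065 ] [array([209.4, 204.6]), array([232.1, 223.5])]
```

```bash
cat > go.py <<'E'
import sys; from h import *
x,y,z,yaw=map(float,sys.argv[1:5]); o=ctrl.get_obs()
p=o["tool_pos"]; a=o["orientation"][2]; r=np.radians(a); d=np.array([x,y,z])-p
X=np.array([np.cos(r),np.sin(r),0]);Y=np.array([np.sin(r),-np.cos(r),0])
t=-(yaw-a); t=(t+180)%360-180
print(o["clock"],"pos",p.round(4),"yaw",round(a,2),"shares",(np.array([d@X,d@Y,-d[2]])/.8).round(4),"turn",round(t/90,4))
E
python3 go.py .5765 .0025 .25 -11.7
```

```text
0.9 pos [0.1498 0.6581 0.2922] yaw -12.82 shares [0.7019 0.6807 0.0527] turn -0.0125
```

>>> send_rows([
  [[0.035,0.034,0.0026],0],
  [[0.07,0.068,0.005],0],
  [[0.105,0.102,0.008],0],
  [[0.14,0.136,0.0105],0],
  [[0.175,0.17,0.013],0],
], gripper=0.32)

```text
clock: 1.32
tool_pos: [0.2568, 0.4928, 0.2817]
orientation: [-180.0, -0.0, -12.8]
force: [1.4, 0.2, 0.3]
opening: 0.0601
gripper_force: 0.0
```

>>> send_rows([
  [[0.035,0.034,0.0026],0],
  [[0.07,0.068,0.005],0],
  [[0.105,0.102,0.008],0],
  [[0.14,0.136,0.0105],0],
  [[0.175,0.17,0.013],0],
])

```text
clock: 1.73
tool_pos: [0.3631, 0.3291, 0.2717]
orientation: [-179.9, -0.0, -12.8]
force: [1.1, -0.1, 0.6]
opening: 0.0299
gripper_force: 0.0
```

>>> send_rows([
  [[0.035,0.034,0.0026],0],
  [[0.07,0.068,0.005],0],
  [[0.105,0.102,0.008],0],
  [[0.14,0.136,0.0105],0],
  [[0.175,0.17,0.013],0],
])

```text
clock: 2.15
tool_pos: [0.4695, 0.1654, 0.2614]
orientation: [-180.0, -0.0, -12.8]
force: [0.3, 0.0, 0.9]
opening: 0.0278
gripper_force: 0.0
```

>>> send_rows([
  [[0.035,0.034,0.0026],0],
  [[0.07,0.068,0.005],0],
  [[0.105,0.102,0.008],0],
  [[0.14,0.136,0.0105],-0.006],
  [[0.175,0.17,0.013],-0.0125],
])

```text
clock: 2.57
tool_pos: [0.576, 0.0015, 0.2507]
orientation: [-180.0, -0.0, -11.7]
force: [-0.2, 1.4, 0.3]
opening: 0.0281
gripper_force: 0.0
```

```bash
python3 go.py .5765 .0025 .099 -11.7
```

```text
2.5667 pos [0.576  0.0015 0.2507] yaw -11.67 shares [ 0.0004 -0.0013  0.1897] turn 0.0003
```

>>> send_rows([
  [[0,-0.001,0.03],0],
  [[0,-0.001,0.06],0],
  [[0,-0.001,0.09],0],
  [[0,-0.001,0.11],0],
  [[0,-0.001,0.13],0],
])

```text
clock: 2.98
tool_pos: [0.575, 0.0038, 0.1454]
orientation: [180.0, 0.0, -11.7]
force: [-0.0, 0.2, -0.5]
opening: 0.028
gripper_force: 0.0
```

>>> send_rows([
  [[0,0,0.015],0],
  [[0,0,0.03],0],
  [[0,0,0.045],0],
  [[0,0,0.06],0],
  [[0,0,0.06],0],
])

```text
clock: 3.4
tool_pos: [0.5741, 0.0039, 0.0964]
orientation: [179.9, 0.2, -11.7]
force: [0.9, -0.4, -0.5]
opening: 0.0282
gripper_force: 0.0
```

>>> send_rows([
  [[0,0,0],0],
  [[0,0,0],0],
  [[0,0,0],0],
  [[0,0,0],0],
  [[0,0,0],0],
], gripper=0)

```text
clock: 3.82
tool_pos: [0.5754, 0.0037, 0.0994]
orientation: [180.0, -0.0, -11.7]
force: [-1.0, -4.6, 3.1]
opening: 0.01
gripper_force: 30.0
```

>>> send_rows([
  [[0,0.0005,-0.005],0],
  [[0,0.001,-0.015],0],
  [[0,0.001,-0.03],0],
  [[0,0.001,-0.05],0],
  [[0,0.001,-0.07],0],
])

```text
clock: 4.23
tool_pos: [0.575, 0.0036, 0.1556]
orientation: [-180.0, 0.0, -11.7]
force: [0.4, 1.5, -1.8]
opening: 0.0099
gripper_force: 30.0
```

>>> send_rows([
  [[0,0,-0.02],0],
  [[0,0,-0.04],0],
  [[0,0,-0.06],0],
  [[0,0,-0.08],0],
  [[0,0,-0.08],0],
])

```text
clock: 4.65
tool_pos: [0.5767, 0.0039, 0.2228]
orientation: [-179.9, -0.3, -11.7]
force: [0.7, 0.1, -1.0]
opening: 0.0097
gripper_force: 30.0
```

```bash
python3 go.py .484 .325 .22 0; python3 - <<'E'
from h import *
p=ctrl.snapshot("scene"); cv2.imwrite("pics/lift1.png",p["color"][:,:,::-1])
E
```

```text
4.65 pos [0.5767 0.0039 0.2228] yaw -11.66 shares [-0.1945 -0.3697  0.0034] turn -0.1295
```

View pics/lift1.png

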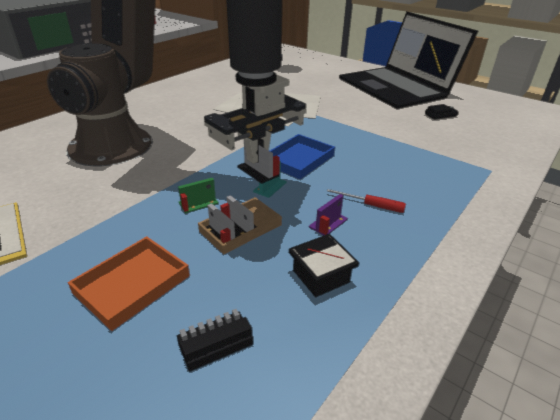

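The first bracket hangs level in the gripper at (262,160). The other two are still in the crate at about (220,225) and (240,215), and the bystanders haven't moved.

>>> send_rows([
  [[-0.01,-0.02,0],0],
  [[-0.03,-0.057,0],0],
  [[-0.052,-0.098,0],0],
  [[-0.075,-0.142,0],0],
  [[-0.098,-0.186,0],0],
])

```text
clock: 5.12
tool_pos: [0.5273, 0.1661, 0.2178]
orientation: [180.0, 0.1, -11.8]
force: [-0.0, 0.1, -2.4]
opening: 0.0098
gripper_force: 30.0
```

>>> send_rows([
  [[-0.023,-0.044,0],-0.03],
  [[-0.046,-0.088,0],-0.06],
  [[-0.069,-0.13,0],-0.09],
  [[-0.088,-0.168,0.002],-0.115],
  [[-0.0965,-0.184,0.003],-0.1295],
])

```text
clock: 5.53
tool_pos: [0.4813, 0.3283, 0.2152]
orientation: [-180.0, 0.0, 0.2]
force: [0.9, -0.8, -1.8]
opening: 0.0101
gripper_force: 30.0
```

>>> send_rows([
  [[0,0,0.02],0],
  [[0,0,0.04],0],
  [[0,0,0.06],0],
  [[0,0,0.075],0],
  [[0,0,0.09],0],
])

```text
clock: 5.95
tool_pos: [0.4821, 0.3242, 0.1424]
orientation: [179.9, 0.1, -0.1]
force: [-0.3, 0.8, -1.8]
opening: 0.0097
gripper_force: 30.0
```

```bash
python3 go.py .484 .324 .100 0
```

```text
5.95 pos [0.4821 0.3242 0.1424] yaw -0.06 shares [0.0023 0.0002 0.0531] turn -0.0006
```

>>> send_rows([
  [[0.002,0,0.012],0],
  [[0.002,0,0.024],0],
  [[0.002,0,0.036],0],
  [[0.002,0,0.044],0],
  [[0.002,0,0.044],0],
])

```text
clock: 6.37
tool_pos: [0.4838, 0.3241, 0.1073]
orientation: [179.9, 0.1, -0.1]
force: [0.0, -0.6, -2.6]
opening: 0.0097
gripper_force: 30.0
```

>>> send_rows([
  [[0,0,0.001],0],
  [[0,0,0.002],0],
  [[0,0,0.003],0],
  [[0,0,0.004],0],
  [[0,0,0.004],0],
])

```text
clock: 6.78
tool_pos: [0.4844, 0.3249, 0.106]
orientation: [-180.0, -0.0, -0.0]
force: [-0.3, 0.8, -1.9]
opening: 0.0099
gripper_force: 30.0
```

>>> send_rows([
  [[0,0,0.002],0],
  [[0,0,0.004],0],
  [[0,0,0.006],0],
  [[0,0,0.007],0],
  [[0,0,0.007],0],
])

```text
clock: 7.2
tool_pos: [0.4842, 0.3247, 0.0998]
orientation: [180.0, 0.0, -0.0]
force: [-0.1, -0.3, -1.8]
opening: 0.0099
gripper_force: 30.0
```

>>> send_rows([
  [[0,0,0.0005],0],
  [[0,0,0.001],0],
  [[0,0,0.0015],0],
  [[0,0,0.002],0],
  [[0,0,0.002],0],
])

```text
clock: 7.62
tool_pos: [0.4843, 0.3248, 0.0994]
orientation: [-180.0, -0.0, -0.0]
force: [-3.0, -1.5, 5.7]
opening: 0.0099
gripper_force: 30.0
```

>>> send_rows([
  [[0,0,0],0],
  [[0,0,0],0],
  [[0,0,0],0],
  [[0,0,0],0],
  [[0,0,0],0],
], gripper=0.32)

```text
clock: 8.03
tool_pos: [0.4844, 0.3249, 0.0985]
orientation: [-180.0, -0.0, -0.0]
force: [-0.5, 0.1, 1.0]
opening: 0.0275
gripper_force: 0.0
```

>>> send_rows([
  [[0,0,-0.01],0],
  [[0,0,-0.03],0],
  [[0,0,-0.06],0],
  [[0,0,-0.09],0],
  [[0,0,-0.13],0],
])

```text
clock: 8.45
tool_pos: [0.4837, 0.3241, 0.2027]
orientation: [179.9, 0.1, -0.1]
force: [0.7, 0.7, -0.6]
opening: 0.0284
gripper_force: 0.0
```

```bash
python3 go.py .5665 -.0455 .2 -11.7; python3 - <<'E'
from h import *
p=ctrl.snapshot("top"); cv2.imwrite("pics/place1.png",p["color"][:,:,::-1])
c=p["color"].astype(int); g=(c.max(2)-c.min(2)<25)&(c.min(2)>90)
r=(slice(198,264),slice(270,350))
k,l,st,ce=cv2.connectedComponentsWithStats(g[r].astype(np.uint8))
for i in range(1,k):
    if st[i,4]>40:
        v,u=np.nonzero(l==i); P=np.array([w(p,x+r[1].start,y+r[0].start,.065)[:2] for x,y in zip(u,v)],np.float32); print(st[i],cv2.minAreaRect(P))
E
```

```text
8.45 pos [0.4837 0.3241 0.2027] yaw -0.06 shares [0.104  0.4619 0.0034] turn 0.1293
[ 34  13   9  33 103] ((0.5673039555549622, -0.04566957429051399), (0.00769852614030242, 0.08201864361763), 78.47538757324219)
[ 54  17   9  33 100] ((0.5572086572647095, -0.09360859543085098), (0.007301320321857929, 0.08185462653636932), 78.30106353759766)
```

View pics/place1.png

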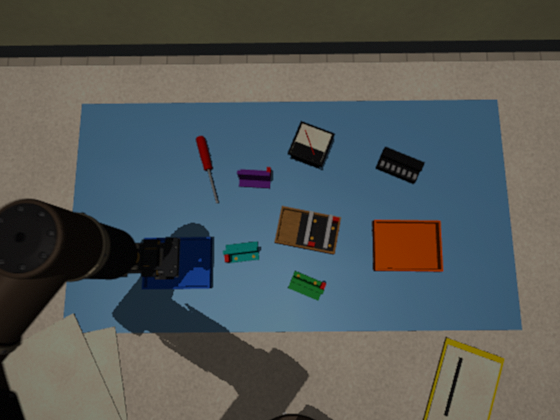

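The crate now shows only the two webs at (308,229) and (328,232), unmoved. The gripper still hides the placed bracket near (160,258). Moving to the middle bracket.

>>> send_rows([
  [[0.01,0.046,0],0],
  [[0.02,0.092,0],0],
  [[0.031,0.139,0],0],
  [[0.042,0.185,0],0],
  [[0.052,0.231,0],0],
])

```text
clock: 8.92
tool_pos: [0.526, 0.1385, 0.2033]
orientation: [-180.0, -0.1, -0.0]
force: [0.7, 0.5, 0.3]
opening: 0.0284
gripper_force: 0.0
```

>>> send_rows([
  [[0.01,0.046,0],0.03],
  [[0.02,0.092,0],0.06],
  [[0.031,0.139,0],0.09],
  [[0.042,0.185,0],0.12],
  [[0.052,0.231,0],0.13],
])

```text
clock: 9.33
tool_pos: [0.5676, -0.0467, 0.2033]
orientation: [-180.0, -0.1, -11.9]
force: [1.4, 0.7, 0.3]
opening: 0.028
gripper_force: 0.0
```

>>> send_rows([
  [[0,0,0.01],0],
  [[0,0,0.02],0],
  [[0,0,0.03],0],
  [[0,0,0.03],0],
  [[0,0,0.03],0],
])

```text
clock: 9.75
tool_pos: [0.5669, -0.0439, 0.1781]
orientation: [180.0, 0.1, -11.6]
force: [0.5, 0.3, 0.7]
opening: 0.028
gripper_force: 0.0
```

```bash
python3 go.py .5665 -.0455 .099 -11.7
```

```text
9.75 pos [ 0.5669 -0.0439  0.1781] yaw -11.64 shares [-0.0001  0.0021  0.0988] turn 0.0006
```

>>> send_rows([
  [[0,0.001,0.02],0],
  [[0,0.001,0.04],0],
  [[0,0.001,0.06],0],
  [[0,0.001,0.08],0],
  [[0,0.001,0.099],0],
])

```text
clock: 10.17
tool_pos: [0.5674, -0.0443, 0.0992]
orientation: [-180.0, -0.0, -11.6]
force: [-0.2, 0.6, -0.9]
opening: 0.028
gripper_force: 0.0
```

>>> send_rows([
  [[0,0,0],0],
  [[0,0,0],0],
  [[0,0,0],0],
  [[0,0,0],0],
  [[0,0,0],0],
], gripper=0)

```text
clock: 10.58
tool_pos: [0.5678, -0.0452, 0.1006]
orientation: [-179.9, -0.1, -11.7]
force: [-0.8, 2.3, 3.2]
opening: 0.0098
gripper_force: 30.0
```

>>> send_rows([
  [[0,0,-0.005],0],
  [[0,0,-0.015],0],
  [[0,0,-0.03],0],
  [[0,0,-0.05],0],
  [[0,0,-0.07],0],
])

```text
clock: 11.0
tool_pos: [0.5668, -0.0458, 0.1564]
orientation: [180.0, 0.0, -11.8]
force: [0.2, -0.5, -1.9]
opening: 0.0096
gripper_force: 30.0
```

>>> send_rows([
  [[0,0,-0.02],0],
  [[0,0,-0.04],0],
  [[0,0,-0.06],0],
  [[0,0,-0.08],0],
  [[0,0,-0.08],0],
])

```text
clock: 11.42
tool_pos: [0.5685, -0.0457, 0.2236]
orientation: [-179.9, -0.3, -11.7]
force: [0.9, -1.1, -1.3]
opening: 0.0096
gripper_force: 30.0
```

```bash
python3 go.py .484 .248 .215 0
```

```text
11.4167 pos [ 0.5685 -0.0457  0.2236] yaw -11.72 shares [-0.1781 -0.338   0.0107] turn -0.1303
```

>>> send_rows([
  [[-0.01,-0.019,0],0],
  [[-0.03,-0.057,0],0],
  [[-0.05,-0.095,0],0],
  [[-0.07,-0.133,0],0],
  [[-0.09,-0.171,0],0],
])

```text
clock: 11.83
tool_pos: [0.5235, 0.1039, 0.2192]
orientation: [180.0, 0.0, -11.8]
force: [1.0, 0.5, -1.3]
opening: 0.0097
gripper_force: 30.0
```

>>> send_rows([
  [[-0.02,-0.039,0],-0.03],
  [[-0.04,-0.077,0],-0.06],
  [[-0.06,-0.115,0],-0.09],
  [[-0.078,-0.15,0],-0.115],
  [[-0.086,-0.167,0],-0.13],
])

```text
clock: 12.25
tool_pos: [0.4832, 0.2505, 0.2193]
orientation: [-180.0, -0.0, 0.2]
force: [0.3, 0.0, -1.7]
opening: 0.0098
gripper_force: 30.0
```

>>> send_rows([
  [[0,0,0.02],0],
  [[0,0,0.04],0],
  [[0,0,0.06],0],
  [[0,0,0.075],0],
  [[0,0,0.09],0],
])

```text
clock: 12.67
tool_pos: [0.4839, 0.2472, 0.1463]
orientation: [180.0, 0.0, -0.1]
force: [0.5, -0.1, -2.6]
opening: 0.0097
gripper_force: 30.0
```

>>> send_rows([
  [[0,0,0.01],0],
  [[0,0,0.02],0],
  [[0,0,0.03],0],
  [[0,0,0.04],0],
  [[0,0,0.04],0],
])

```text
clock: 13.08
tool_pos: [0.4838, 0.2472, 0.1139]
orientation: [179.9, 0.1, -0.1]
force: [-0.3, 0.2, -2.5]
opening: 0.0099
gripper_force: 30.0
```

```bash
python3 go.py .484 .248 .100 0
```

```text
13.0833 pos [0.4838 0.2472 0.1139] yaw -0.07 shares [ 0.0003 -0.001   0.0173] turn -0.0007
```

>>> send_rows([
  [[0,0,0.005],0],
  [[0,0,0.01],0],
  [[0,0,0.014],0],
  [[0,0,0.017],0],
  [[0,0,0.017],0],
])

```text
clock: 13.5
tool_pos: [0.4841, 0.2476, 0.1014]
orientation: [180.0, 0.0, -0.0]
force: [-0.8, -0.0, -2.3]
opening: 0.0101
gripper_force: 30.0
```

>>> send_rows([
  [[0,0,0.0005],0],
  [[0,0,0.001],0],
  [[0,0,0.002],0],
  [[0,0,0.003],0],
  [[0,0,0.003],0],
])

```text
clock: 13.92
tool_pos: [0.4844, 0.2479, 0.1006]
orientation: [-180.0, -0.0, -0.0]
force: [-5.3, -0.6, 8.6]
opening: 0.0097
gripper_force: 30.0
```

Contact felt; release and rise.

>>> send_rows([
  [[0,0,0],0],
  [[0,0,0],0],
  [[0,0,0],0],
  [[0,0,0],0],
  [[0,0,0],0],
], gripper=0.32)

```text
clock: 14.33
tool_pos: [0.4844, 0.2478, 0.0993]
orientation: [-180.0, -0.0, -0.0]
force: [1.3, 0.6, 0.6]
opening: 0.0276
gripper_force: 0.0
```

>>> send_rows([
  [[0,0,-0.01],0],
  [[0,0,-0.03],0],
  [[0,0,-0.06],0],
  [[0,0,-0.09],0],
  [[0,0,-0.13],0],
])

```text
clock: 14.75
tool_pos: [0.4836, 0.2471, 0.2037]
orientation: [179.9, 0.1, -0.1]
force: [0.4, 0.7, -0.7]
opening: 0.028
gripper_force: 0.0
```

```bash
python3 go.py .557 -.0935 .2 -11.7
```

```text
14.75 pos [0.4836 0.2471 0.2037] yaw -0.06 shares [0.0922 0.4257 0.0046] turn 0.1294
```

>>> send_rows([
  [[0.009,0.043,0],0],
  [[0.018,0.086,0],0],
  [[0.027,0.129,0],0],
  [[0.036,0.171,0],0],
  [[0.046,0.213,0],0],
])

```text
clock: 15.17
tool_pos: [0.5209, 0.0759, 0.2043]
orientation: [-180.0, -0.0, -0.0]
force: [0.9, 0.0, -1.3]
opening: 0.0284
gripper_force: 0.0
```

>>> send_rows([
  [[0.009,0.043,0],0.03],
  [[0.018,0.086,0],0.06],
  [[0.027,0.129,0],0.09],
  [[0.036,0.171,0],0.12],
  [[0.046,0.213,0],0.13],
])

```text
clock: 15.58
tool_pos: [0.5577, -0.0949, 0.2041]
orientation: [-180.0, -0.0, -11.9]
force: [0.9, -0.0, -0.1]
opening: 0.0281
gripper_force: 0.0
```

>>> send_rows([
  [[0,0,0.01],0],
  [[0,0,0.02],0],
  [[0,0,0.03],0],
  [[0,0,0.03],0],
  [[0,0,0.03],0],
])

```text
clock: 16.0
tool_pos: [0.5572, -0.0922, 0.1789]
orientation: [180.0, 0.1, -11.7]
force: [0.8, 0.2, -0.1]
opening: 0.028
gripper_force: 0.0
```

```bash
python3 go.py .557 -.0935 .099 -11.7; python3 - <<'E'
from h import *
p=ctrl.snapshot("scene"); cv2.imwrite("pics/place2.png",p["color"][:,:,::-1])
E
```

```text
16.0 pos [ 0.5572 -0.0922  0.1789] yaw -11.66 shares [0.     0.0016 0.0999] turn 0.0005
```

View pics/place2.png

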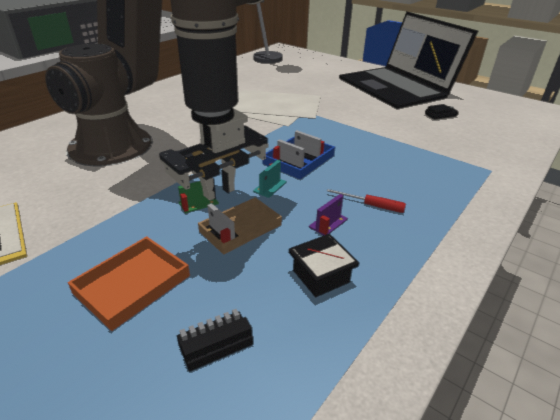

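Both left-hand brackets stand upright in the blue tray at (290,153) and (309,143). The gripper hovers over the last one at (221,222).

>>> send_rows([
  [[0,0.001,0.02],0],
  [[0,0.001,0.04],0],
  [[0,0.001,0.06],0],
  [[0,0.001,0.08],0],
  [[0,0.001,0.099],0],
])

```text
clock: 16.47
tool_pos: [0.5579, -0.0929, 0.1001]
orientation: [-180.0, -0.1, -11.6]
force: [0.0, -0.3, -0.8]
opening: 0.0281
gripper_force: 0.0
```

>>> send_rows([
  [[0,0,0],0],
  [[0,0,0],0],
  [[0,0,0],0],
  [[0,0,0],0],
  [[0,0,0],0],
], gripper=0)

```text
clock: 16.88
tool_pos: [0.5583, -0.0935, 0.1014]
orientation: [-180.0, -0.1, -11.7]
force: [-0.6, 1.9, 2.9]
opening: 0.0098
gripper_force: 30.0
```

>>> send_rows([
  [[0,0,-0.005],0],
  [[0,0,-0.015],0],
  [[0,0,-0.03],0],
  [[0,0,-0.05],0],
  [[0,0,-0.07],0],
])

```text
clock: 17.3
tool_pos: [0.5571, -0.094, 0.1572]
orientation: [180.0, 0.0, -11.8]
force: [0.3, 0.7, -1.4]
opening: 0.0097
gripper_force: 30.0
```

>>> send_rows([
  [[0,0,-0.02],0],
  [[0,0,-0.04],0],
  [[0,0,-0.06],0],
  [[0,0,-0.08],0],
  [[0,0,-0.08],0],
])

```text
clock: 17.72
tool_pos: [0.5589, -0.094, 0.2244]
orientation: [-179.9, -0.3, -11.7]
force: [0.3, -0.1, -1.5]
opening: 0.0097
gripper_force: 30.0
```

```bash
python3 go.py .5245 -.298 .22 0
```

```text
17.7167 pos [ 0.5589 -0.094   0.2244] yaw -11.72 shares [0.0097 0.2584 0.0055] turn -0.1302
```

>>> send_rows([
  [[0.001,0.02,0],0],
  [[0.003,0.05,0],0],
  [[0.005,0.08,0],0],
  [[0.006,0.11,0],0],
  [[0.007,0.14,0],0],
])

```text
clock: 18.13
tool_pos: [0.5395, -0.2056, 0.2199]
orientation: [-180.0, 0.0, -11.7]
force: [-0.3, -0.2, -2.3]
opening: 0.0099
gripper_force: 30.0
```

>>> send_rows([
  [[0,0.03,0],-0.03],
  [[0.001,0.06,0],-0.06],
  [[0.002,0.09,0],-0.09],
  [[0.003,0.11,0],-0.115],
  [[0.004,0.119,0],-0.13],
])

```text
clock: 18.55
tool_pos: [0.5228, -0.3004, 0.2197]
orientation: [-180.0, 0.1, -0.0]
force: [1.2, 1.3, -2.3]
opening: 0.0098
gripper_force: 30.0
```

>>> send_rows([
  [[0,0,0.02],0],
  [[0,0,0.04],0],
  [[0,0,0.06],0],
  [[0,0,0.075],0],
  [[0,0,0.09],0],
])

```text
clock: 18.97
tool_pos: [0.5232, -0.2985, 0.147]
orientation: [-180.0, 0.1, -0.1]
force: [-0.7, -0.4, -2.5]
opening: 0.0097
gripper_force: 30.0
```

>>> send_rows([
  [[0,0,0.01],0],
  [[0,0,0.02],0],
  [[0,0,0.03],0],
  [[0,0,0.04],0],
  [[0,0,0.04],0],
])

```text
clock: 19.38
tool_pos: [0.5231, -0.2982, 0.1145]
orientation: [-180.0, 0.1, -0.1]
force: [-0.6, 0.1, -1.5]
opening: 0.01
gripper_force: 30.0
```

>>> send_rows([
  [[0,0,0.005],0],
  [[0,0,0.01],0],
  [[0,0,0.014],0],
  [[0,0,0.017],0],
  [[0,0,0.017],0],
])

```text
clock: 19.8
tool_pos: [0.5237, -0.2984, 0.1021]
orientation: [-180.0, 0.0, -0.0]
force: [-0.2, 0.2, -1.7]
opening: 0.01
gripper_force: 30.0
```

>>> send_rows([
  [[0,0,0.0005],0],
  [[0,0,0.001],0],
  [[0,0,0.002],0],
  [[0,0,0.003],0],
  [[0,0,0.003],0],
])

```text
clock: 20.22
tool_pos: [0.5241, -0.2986, 0.1014]
orientation: [180.0, -0.0, -0.0]
force: [-2.6, 2.2, 7.5]
opening: 0.0097
gripper_force: 30.0
```

>>> send_rows([
  [[0,0,0],0],
  [[0,0,0],0],
  [[0,0,0],0],
  [[0,0,0],0],
  [[0,0,0],0],
], gripper=0.32)

```text
clock: 20.63
tool_pos: [0.524, -0.2985, 0.1001]
orientation: [180.0, 0.0, -0.0]
force: [-0.0, 0.3, 0.3]
opening: 0.0275
gripper_force: 0.0
```

>>> send_rows([
  [[0,0,-0.01],0],
  [[0,0,-0.03],0],
  [[0,0,-0.06],0],
  [[0,0,-0.09],0],
  [[0,0,-0.13],0],
])

```text
clock: 21.05
tool_pos: [0.5231, -0.2982, 0.2043]
orientation: [-179.9, 0.2, -0.1]
force: [1.2, 0.3, -0.4]
opening: 0.0277
gripper_force: 0.0
```

>>> send_rows([
  [[0,-0.04,-0.02],0],
  [[0,-0.08,-0.04],0],
  [[0,-0.12,-0.06],0],
  [[0,-0.16,-0.06],0],
  [[0,-0.2,-0.06],0],
])

```text
clock: 21.47
tool_pos: [0.5243, -0.1372, 0.2542]
orientation: [-180.0, -0.2, -0.1]
force: [0.5, -0.9, -0.8]
opening: 0.0283
gripper_force: 0.0
```

```bash
python3 - <<'E'
from h import *
p=ctrl.snapshot("scene"); q=ctrl.snapshot("top")
a=cv2.resize(p["color"][100:360,60:420],(720,520)); cv2.imwrite("pics/end.png",a[:,:,::-1])
cv2.imwrite("pics/endtop.png",cv2.resize(q["color"][120:310,120:460],(680,380))[:,:,::-1])
E
```

```text
(no output)
```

View pics/end.png

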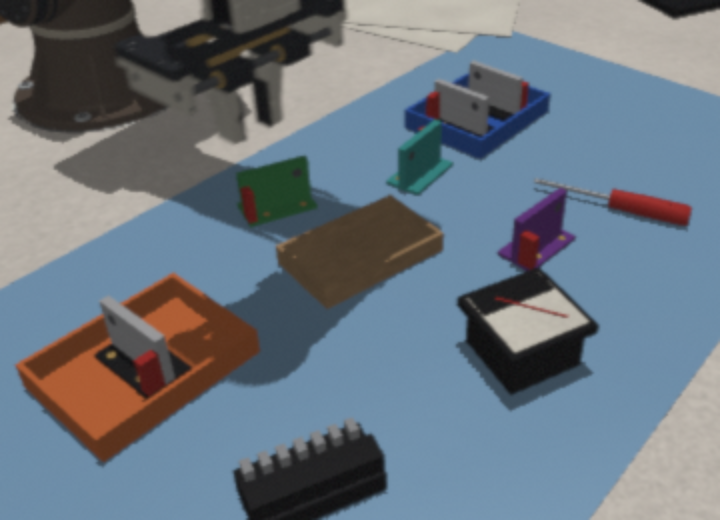

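View pics/endtop.png

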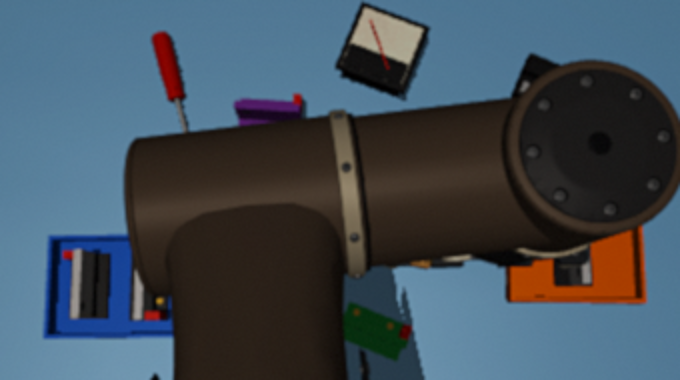

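The crate is empty at (360,250). Both left-hand brackets stand in the blue tray at (460,105) and (497,87), and the right-hand one in the orange tray at (135,345). All stand flat and upright, the gripper is clear, and the bystanders are where they were.

```bash
python3 -c "
from plant import ctrl
print(ctrl.close_job())"
```

```text
the job is handed in; nothing more can be done
None
```

The job is handed in: both left-hand brackets stand in the blue tray and the right-hand one in the orange tray, upright in the last pictures, at about 21.5 s with the bystanders undisturbed; no verdict was returned.

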